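# Tip the butt cap out of the swivelling organiser

## Robot

A 6-joint arm with a two-finger parallel gripper is mounted at the origin on the work surface. World frame = base frame: x ahead of the robot, y to its left, z up, the work surface at z = 0. Lengths are in m, angles in rad, forces in N, time in s.
With the tool pointing down it reaches from about 0.35 to 0.775 m from the base axis. Payload 7.3 kg.
Tool frame: the origin (TCP) lies between the finger pads; the fingertips stand 17 mm ahead of it and the grasp point (between the pads) lies 2 mm behind it; z points along the fingers, y is the direction in which the jaws open and shut (so a half turn about z gives the same grasp; the last joint's range is limited). The gripper opens to 92 mm and grips with 3 to 60 N. Pads are 19 mm wide; open, the fingers measure 130 mm over their backs; the gripper's body (75 mm by 190 mm) begins 47 mm behind the grasp point.
Start: joints at [0.969, 0.342, 1.524, -0, 1.275, -0.146], TCP at [0.231, 0.471, 0.244] pointing down, gripper open.
Joint ranges: [-2.53, 2.53], [-0.77, 2.02], [0.04, 2.7], [-1, 4.14], [0.28, 2.66], [-3.11, 3.11]. Speed limits (rad/s): [2.57, 2.57, 3.14, 3.14, 3.14, 3.14].

## Interface

Orientations are given as [roll, pitch, yaw] about the fixed x, y, z axes, in that order (R = Rz(yaw) Ry(pitch) Rx(roll)).
In Python, from cell import sensors, vision, hand_in gives the robot as it stands.
- The arm moves only by the tool step_arm, never from a script. Its argument "series" is a list of rows, each a list of 5 numbers: the opening, from 0 (shut) to 1 (fully open), then the shift along the world's x, y, z each as a share of 25 mm, from -1 to 1, then the turn about the world's z as a share of 0.08 rad, from -1 to 1. A call has 1 to 12 rows; each row shifts and turns the commanded pose from where the row before left it; what a row does not reach is not made up. A row lasts 1/10 s, in which the tool goes at most 50 mm and 8.59 degrees, less where a joint would pass 70% of its speed; a pose out of reach is approached as far as the arm can. A call with a number of a shift or a turn outside -1 to 1 is refused whole. A call with a gripper value outside its range is refused whole. The fingers move at their own pace and stop on an object; "squeeze" is the grip in N (left out, the last holds). Time passes only in rows, so rows that do not move let the fingers close. It gives the time, the measured TCP pose, the force and the opening at its end, in the units of the state.
- sensors.observe(): the state, without advancing time (a new reading comes with each control period).
- vision.read_camera(name): name is "scene" or "top" or "wrist"; returns a dict with "pixels" (384x512x3 uint8, blue, green, red), "range_z" (384x512 float32, m along the optical axis (not along the pixel's ray), 0 where there is no reading), "camera_matrix" (3x3 intrinsics, pixels), "k1" (the pictures are not rectified: a ray, as slopes to the right and down, at radius r is drawn at 1 + k1 r^2 times it, then the intrinsics apply), "pose" (4x4, takes a point from camera to world coordinates). Camera axes: x right, y down, z forward; pixel columns grow to the right and rows downward; lengths in m; the calibration is good to about 2 mm. A picture is of the moment at which its call begins.
- hand_in(): hands the job in, once; it reports no verdict.
The state is a dict: "time": time; "qpos": joint angles; "qvel": joint speeds; "joint_efforts": joint torques, N m; "tool_pos": TCP position; "tool_rot": TCP orientation; "contact_force": force on the tool from outside, world axes, zero at the start; "torque": the same for the moment, N m; "opening": finger opening in m.
Only numpy, scipy, OpenCV 4.12 (cv2) and the standard library are available. Lean on these libraries where they do the work, as an engineer would, in place of code of your own. Each camera call takes 0.05 s, during which the arm holds its last target.

## Task

Tip the four-compartment organiser on its swivel stand by its knob, toward the corner of the compartment that holds the white butt cap, so that only the cap slides out through the open corner into the catch tray below. Let the organiser come back level with the other three parts still in their compartments, and never touch any of the four parts with the robot.

Things in the scene. Friction and masses are not known exactly. Their poses are not given: they have to be found in the camera images.
- stand: Fixed stand: round zinc catch tray with rubber floor (436 mm across, floor 4 mm above the counter, rim 34 mm high), a chrome post in its middle carrying the organiser on a two-way swivel. Origin: tray centre on the counter, z up; the swivel point is 115 mm straight above it. Position and yaw differ each time. The level organiser is square to this frame, one compartment in each x-y quadrant.
- organiser (a point): Centre of the grey plastic organiser's floor top, 13 mm above the swivel point; it tilts with it. 210 x 210 mm, four compartments about 99 mm square; outer walls and dividers 40 mm high, 4 mm thick. Each compartment's outermost corner is cut off (50 mm along both sides) and has no wall: a 71 mm opening. Its part slides out there when tipped straight toward that corner by 0.5 rad or more.
- knob (a point): Centre of the black ball knob, 44 mm in diameter, on a 14 mm rod rising from the organiser's middle: 145 mm above the swivel point, 260 mm above the counter when level. Pushed sideways, it moves on an arc of 145 mm radius about the swivel point and tips the organiser down on the side it moves to.
- tilt_a (a joint): Organiser tilt along one diagonal, rad: positive = tipped down toward the stand's +x+y corner, negative = toward -x-y. Stops at -0.6 and 0.6. A damped spring (2.2 N m/rad) brings it back to level (within 0.07) when let go; 0.55 rad takes about 8 N at the knob.
- tilt_b (a joint): Organiser tilt along the other diagonal, rad: positive = tipped down toward the stand's -x+y corner, negative = toward +x-y. Same stops and spring as tilt_a.
- cap: White racquet butt cap: hollow octagonal cup 41 mm across on a round flared foot 50 mm in diameter, 60 mm tall, about 50 g. Stands on its foot, open end up, in one of the four compartments (which one differs). Origin: centre of the underside of its foot; z is its axis.
- clamp: Chrome swivel mount clamp, a flat C of 66 x 50 mm, 18 mm thick, with a round boss to 30 mm height. Lies in another compartment (which one differs). Origin: centre of its underside.
- strip: Short rigid cobalt blue grommet strip, 62 x 16 mm, 17 mm high with its row of five barrels. Lies in another compartment (which one differs). Origin: centre of its underside.
- bumper: White plastic throat bumper, a half-round arch about 66 x 38 mm, 24 mm high. Lies in another compartment (which one differs). Origin: centre of its underside.
Mind the look-alikes: they are no part of the job. What is shaped like the bumper but orange is not meant.

How it is judged:
On the way:
1. the organiser is tipped by its swivel (a tilt beyond 0.2 rad) ((value of joint any of tilt_a, tilt_b above 0.2 rad or value of joint any of tilt_a, tilt_b below -0.2 rad)), for 0.1 s.
At the end, for the whole second after the job is handed in: The butt cap lies at rest in the catch tray (within 215 mm of the stand's axis, under 75 mm high); clamp, strip and bumper are still in their compartments (within 80 mm of where they began, over 110 mm high); both tilts are within 0.1 rad of zero (height (world z) of cap below 0.075 m and horizontal distance between cap and stand below 0.215 m and linear speed of cap below 0.03 m/s and distance of each of clamp, strip, bumper from where it was at the start of the episode below 0.08 m and height (world z) of each of clamp, strip, bumper above 0.11 m and value of joint tilt_a between -0.1 and 0.1 rad and value of joint tilt_b between -0.1 and 0.1 rad); the robot touches nothing.
It fails at once if the robot touches one of the four parts (contact force between any of the fingers, the arm and cap above 0.3 N or contact force between any of the fingers, the arm and clamp above 0.3 N or contact force between any of the fingers, the arm and strip above 0.3 N or contact force between any of the fingers, the arm and bumper above 0.3 N).
It fails at once if another part falls out of the organiser (height (world z) of any of clamp, strip, bumper below 0.045 m).
It also fails if it takes over 42 s, if anything falls off the work surface, if the arm or the gripper's body presses on something with over 40 N, if the wrist force passes 120 N, or if a joint passes its speed limit or range.

## Working session

There is one attempt and no reset: what is moved stays moved. The work goes in short steps, Python scripts to look and compute and a tool call to move; the robot and the scene stay as the last step left them, time stands still between calls to the robot, and variables do not carry over. Pictures are saved under pics/ and viewed, and the job is handed in when it is done.

Besides the shell and the picture viewer there is one more tool, called after ">>>" as name([rows], argument=value, ...), one row to a line, values as JSON. step_arm: Moves the arm, as the interface text tells. Its arguments: {"type":"object","properties":{"series":{"type":"array","items":{"type":"array","items":{"type":"number","minimum":-1,"maximum":1}}},"squeeze":{"type":"number"}},"required":["series"]}

```bash
mkdir -p pics
python3 - <<'E'
from cell import sensors, vision
import cv2,numpy as np
s=sensors.observe();print({k:np.round(v,3).tolist() for k,v in s.items()})
for n in["scene","top"]:
    r=vision.read_camera(n);cv2.imwrite(f"pics/{n}0.png",r["pixels"]);np.savez(f"{n}0.npz",**r)
    print(n,r["camera_matrix"],r["k1"],r["pose"])
E
```

```text
{'time': 0.0, 'qpos': [0.969, 0.343, 1.525, 0.0, 1.275, -0.146], 'qvel': [-0.001, 0.003, -0.001, -0.001, -0.001, -0.002], 'joint_efforts': [0.001, -43.124, -24.422, 0.072, 0.056, -0.0], 'tool_pos': [0.231, 0.471, 0.243], 'tool_rot': [-3.14, -0.0, 2.686], 'contact_force': [-0.031, -0.032, 0.592], 'torque': [0.017, 0.005, 0.021], 'opening': 0.092}
scene [[490.68321171   0.         248.07569652]
 [  0.         490.68321171 198.04487498]
 [  0.           0.           1.        ]] 0.042583768955020675 [[-0.02884499  0.67044944 -0.74139431  1.45488456]
 [ 0.99940633  0.00536393 -0.03403266  0.15529163]
 [-0.0188404  -0.74193583 -0.67020613  0.87864111]
 [ 0.          0.          0.          1.        ]]
top [[498.06212845   0.         257.42871576]
 [  0.         498.06212845 195.64475933]
 [  0.           0.           1.        ]] -0.17147623915424087 [[ 0.0285457  -0.98398394  0.17595669  0.43404868]
 [-0.99956521 -0.02679864  0.01229769  0.08500752]
 [-0.00738533 -0.17623123 -0.98432109  1.36393645]
 [ 0.          0.          0.          1.        ]]
```

View pics/scene0.png

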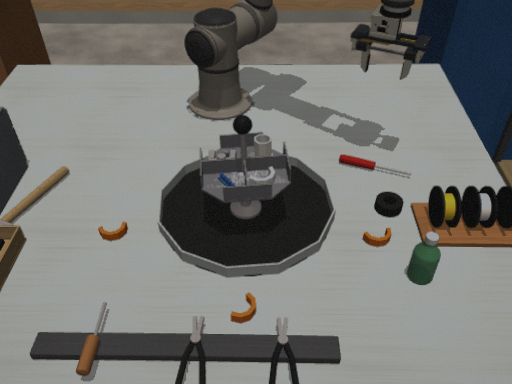

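View pics/top0.png

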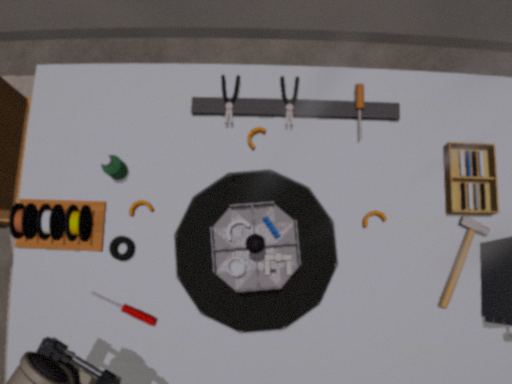

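```bash
cat > h.py <<'E'
import numpy as np,cv2
def pts(r):
    K=r["camera_matrix"];k=float(r["k1"]);D=np.array([k,0,0,0,0])
    h,w=r["range_z"].shape
    u,v=np.meshgrid(np.arange(w),np.arange(h))
    n=cv2.undistortPoints(np.stack([u,v],-1).reshape(-1,1,2).astype(np.float64),K,D).reshape(h,w,2)
    z=r["range_z"].astype(float)
    P=np.stack([n[...,0]*z,n[...,1]*z,z],-1)
    T=r["pose"]; W=P@T[:3,:3].T+T[:3,3]; W[z<=0]=np.nan
    return W
def proj(r,X):
    T=np.linalg.inv(r["pose"]);X=np.atleast_2d(X)@T[:3,:3].T+T[:3,3]
    return cv2.projectPoints(X,np.zeros(3),np.zeros(3),r["camera_matrix"],np.array([float(r["k1"]),0,0,0,0]))[0][:,0]
E
python3 - <<'E'
from h import *
for n in["top","scene"]:
    r=dict(np.load(n+"0.npz"));W=pts(r);z=W[...,2]
    c=(slice(160,340),slice(165,345)) if n=="top" else (slice(105,275),slice(150,345))
    w=W[c].reshape(-1,3);w=w[np.isfinite(w).all(1)]
    k=w[(w[:,2]>.235)&(w[:,2]<.3)]; print(n,"knob pts",len(k),k.mean(0),k.max(0),k.min(0))
    # sphere fit
    A=np.c_[2*k,np.ones(len(k))];s=np.linalg.lstsq(A,(k**2).sum(1),rcond=None)[0];print("sphere",s[:3],np.sqrt(s[3]+s[:3]@s[:3]))
    t=w[(w[:,2]>.026)&(w[:,2]<.045)]
    A=np.c_[2*t[:,:2],np.ones(len(t))];s=np.linalg.lstsq(A,(t[:,:2]**2).sum(1),rcond=None)[0];print("rim",s[:2],np.sqrt(s[2]+s[:2]@s[:2]),len(t))
    o=w[(w[:,2]>.155)&(w[:,2]<.175)];print("walltop",len(o),cv2.minAreaRect((o[:,:2]*1000).astype(np.float32)),o.mean(0))
    img=r["pixels"][c];cv2.imwrite(f"pics/{n}z.png",cv2.resize(img,None,fx=3,fy=3,interpolation=cv2.INTER_CUBIC))
E
```

```text
top knob pts 304 [0.52280264 0.10107811 0.27482721] [0.54425011 0.12126897 0.28578565] [0.50230111 0.08095164 0.25849467]
sphere [0.5241917  0.10121929 0.26183347] 0.020808091745867948
rim [0.52691547 0.10352335] 0.22008262480008145 1016
walltop 723 ((525.6412963867188, 102.6793212890625), (211.60821533203125, 211.1361083984375), 6.41920280456543) [0.52899111 0.10253575 0.16544624]
scene knob pts 308 [0.53551087 0.10477249 0.26854134] [0.5483857  0.12568329 0.28477183] [0.51691816 0.08306053 0.23622317]
sphere [0.52367303 0.10413919 0.26098183] 0.022021372748183624
rim [0.46767118 0.09733441] 0.25428980016893876 1293
walltop 1331 ((527.3098754882812, 105.99522399902344), (217.70584106445312, 210.2645721435547), 5.892363548278809) [0.53656903 0.11179757 0.16368605]
```

View pics/topz.png

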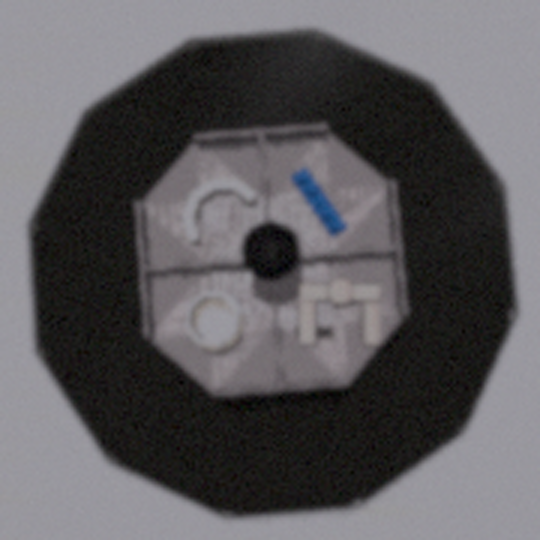

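>>> step_arm([
  [1,0,0,0.9,1],
  [1,0,0,0.9,1],
  [1,0.5,-0.6,0.9,1],
  [1,0.8,-1,0.8,1],
  [1,0.8,-1,0,1],
  [1,0.8,-1,0,1],
  [1,0.8,-1,0,1],
  [1,0.8,-1,0,1],
  [1,0.8,-1,0,1],
  [1,0.8,-1,0,1],
  [1,0.8,-1,0,1],
  [1,0.8,-1,0,1],
])

```text
time: 1.3
tool_pos: [0.4241, 0.2302, 0.331]
tool_rot: [3.141, -0.001, -2.634]
contact_force: [0.9, -1.3, 1.1]
opening: 0.0918
```

>>> step_arm([
  [1,0.8,-1,0,1],
  [1,0.8,-1,0,1],
  [1,0.8,-1,0,1],
  [1,0.8,-1,0,1],
  [1,0.8,-1,0,0.84],
  [1,0,0,0,0],
  [1,0,0,0,0],
])

```text
time: 2.0
tool_pos: [0.5235, 0.1061, 0.3305]
tool_rot: [3.14, -0.001, -2.252]
contact_force: [0.7, 0.2, -0.1]
opening: 0.0915
```

>>> step_arm([
  [1,0.03,-0.14,0,0],
  [1,0,0,-0.7,0],
  [1,0,0,-0.7,0],
  [1,0,0,-0.6,0],
  [1,0,0,-0.6,0],
  [1,0,0,0,0],
])

```text
time: 2.6
tool_pos: [0.5228, 0.1037, 0.2646]
tool_rot: [3.139, -0.002, -2.249]
contact_force: [-1.2, -0.3, -0.8]
opening: 0.0918
```

Run:
```python
from cell import vision
import cv2,numpy as np
a=vision.read_camera("scene")["pixels"][90:290,140:350];b=vision.read_camera("top")["pixels"][150:350,155:365]
cv2.imwrite("pics/c1.png",np.hstack([cv2.resize(x,(400,400),interpolation=cv2.INTER_CUBIC) for x in(a,b)]))
```

```text
(no output)
```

View pics/c1.png

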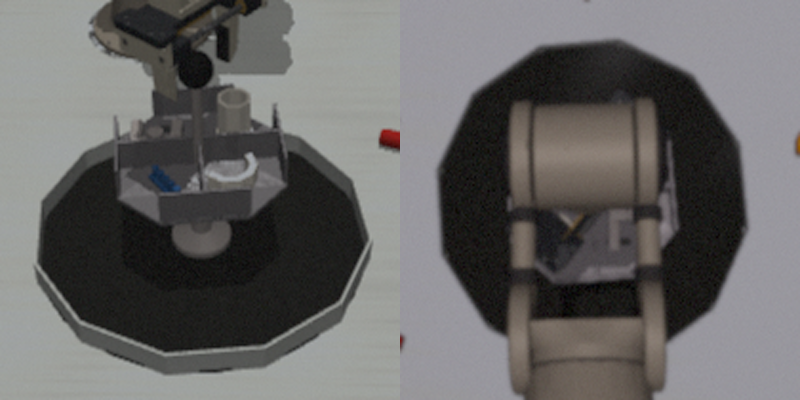

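>>> step_arm([
  [1,-0.31,0.25,0,0],
  [1,-0.31,0.25,0,0],
  [1,-0.31,0.25,0,0],
  [1,-0.31,0.25,-0.04,0],
  [1,-0.31,0.25,-0.06,0],
  [1,-0.31,0.25,-0.1,0],
  [1,-0.31,0.25,-0.14,0],
  [1,0,0,0,0],
])

```text
time: 3.5
tool_pos: [0.4691, 0.1473, 0.2575]
tool_rot: [3.141, -0.0, -2.249]
contact_force: [3.7, -2.1, 1.6]
opening: 0.0919
```

Run:
```python
from cell import vision
import cv2,numpy as np
a=vision.read_camera("scene")["pixels"][90:290,140:350]
cv2.imwrite("pics/c2.png",cv2.resize(a,(500,500),interpolation=cv2.INTER_CUBIC))
```

```text
(no output)
```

View pics/c2.png

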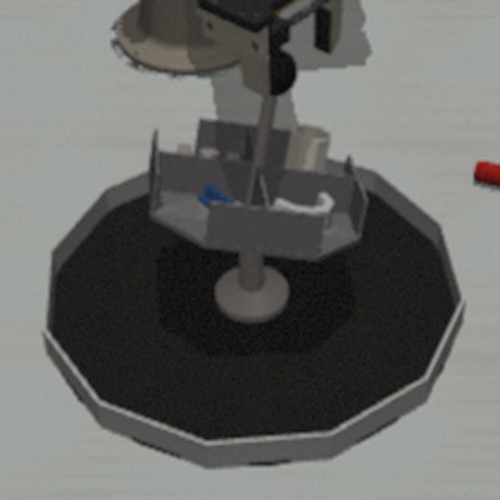

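The knob tips in the intended direction, with the push at about 4.3 N. Continuing to about 0.55 rad.

>>> step_arm([
  [1,-0.31,0.25,-0.16,0],
  [1,-0.31,0.25,-0.2,0],
  [1,-0.22,0.175,-0.16,0],
  [1,0,0,0,0],
  [1,0,0,0,0],
  [1,0,0,0,0],
])

```text
time: 4.15
tool_pos: [0.4502, 0.163, 0.245]
tool_rot: [-3.139, 0.001, -2.251]
contact_force: [5.3, -4.6, 2.6]
opening: 0.0916
```

Run:
```python
from cell import vision
import cv2,numpy as np
a=vision.read_camera("scene")["pixels"][90:290,140:350]
cv2.imwrite("pics/c3.png",cv2.resize(a,(500,500),interpolation=cv2.INTER_CUBIC))
```

```text
(no output)
```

View pics/c3.png

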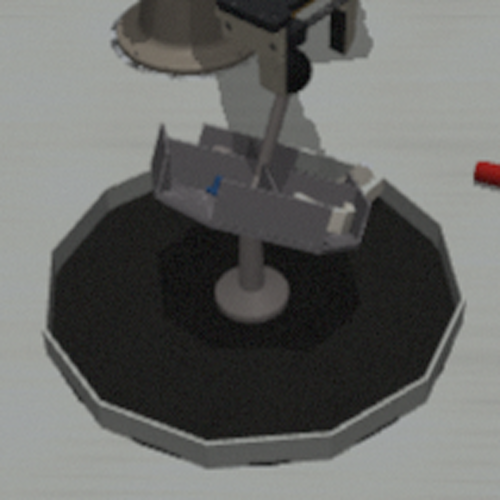

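```bash
cat > look.py <<'E'
from cell import vision,sensors
import sys
from h import *
r=vision.read_camera("scene");r2=vision.read_camera("top")
a=r["pixels"][125:205,185:305];b=r2["pixels"][195:300,200:315]
cv2.imwrite(f"pics/{sys.argv[1]}.png",np.vstack([cv2.resize(a,(450,300),interpolation=cv2.INTER_CUBIC),cv2.resize(b,(450,300),interpolation=cv2.INTER_CUBIC)]))
np.savez(sys.argv[1]+".npz",**r);np.savez(sys.argv[1]+"t.npz",**r2)
s=sensors.observe();print(s["time"],s["tool_pos"],s["contact_force"])
# knob (black ball) fit
W=pts(r);g=r["pixels"].max(-1);m=(g<45)&(W[...,2]>.19)&(W[...,2]<.3)
m[:, :200]=0;m[:105]=0
k=W[m];
E
python3 look.py c4
```

```text
4.3 [0.45029327 0.16292047 0.24505121] [ 4.61515632 -4.07674631  3.49538552]
```

View pics/c4.png

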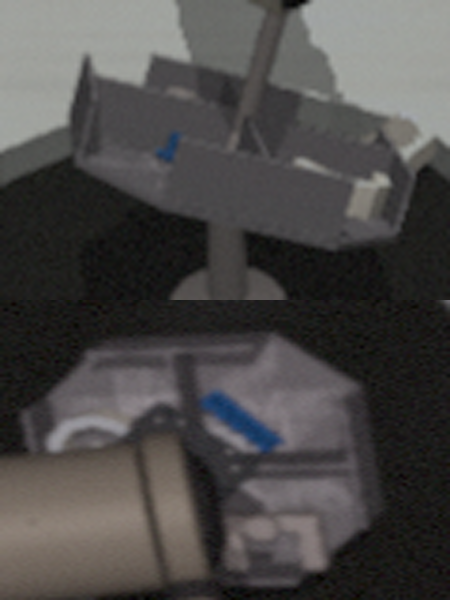

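```bash
python3 look.py c5
python3 - <<'E'
from h import *
a=dict(np.load("c4.npz"));b=dict(np.load("c5.npz"))
print(np.abs(a["range_z"]-b["range_z"])[120:210,180:310].max(), np.percentile(np.abs(a["range_z"]-b["range_z"])[120:210,180:310],99))
# floor normal from top camera: strip compartment floor region
t=dict(np.load("c5t.npz"));W=pts(t)
# pixel region in crop (300..350,390..440)/ (450/115, 300/105) ; second half offset
for (u0,u1,v0,v1) in [(290,345,385,440),(290,345,475,500)]:
    x0,x1=200+u0*115/450,200+u1*115/450;y0,y1=195+(v0-300)*105/300,195+(v1-300)*105/300
    p=W[int(y0):int(y1)+1,int(x0):int(x1)+1].reshape(-1,3);p=p[np.isfinite(p).all(1)]
    c=np.median(p,0);p=p[np.abs(p-c).max(1)<.05]
    n=np.linalg.svd(p-p.mean(0))[2][2];n*=np.sign(n[2]);print(c,n,"tilt",np.arccos(n[2]),"dir",np.degrees(np.arctan2(n[1],n[0])))
E
```

```text
4.4 [0.45029386 0.16289842 0.24504276] [ 6.04254827 -4.93188348  2.06655645]
1.5964526 0.012864413
[0.5558405  0.04035822 0.16368612] [-0.27200963  0.79684465  0.53948992] tilt 1.0009651401424784 dir 108.84777096814592
[0.4933656  0.03781321 0.13647934] [-0.43095293  0.28810837  0.8551451 ] tilt 0.5449656464976561 dir 146.2357709176798
```

View pics/c5.png

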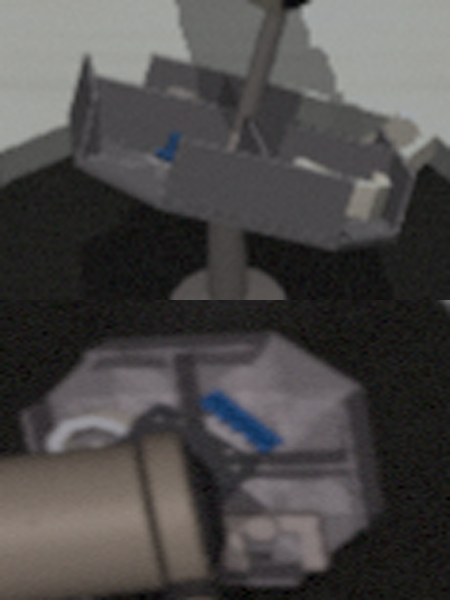

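Run:
```python
from h import *
from cell import vision
t=dict(np.load("c5.npz"));W=pts(t)
for u,v in[(290,158),(292,161),(294,164),(284,178),(282,182),(297,163)]: print(u,v,W[v,u].round(3))
cv2.imwrite("pics/c5z.png",cv2.resize(t["pixels"][140:200,255:325],(700,600),interpolation=cv2.INTER_CUBIC))
r=vision.read_camera("wrist");cv2.imwrite("pics/w5.png",r["pixels"])
```

```text
290 158 [0.37  0.224 0.048]
292 161 [0.385 0.229 0.049]
294 164 [0.391 0.235 0.043]
284 178 [0.55  0.201 0.126]
282 182 [0.555 0.196 0.117]
297 163 [0.379 0.244 0.037]
```

View pics/c5z.png

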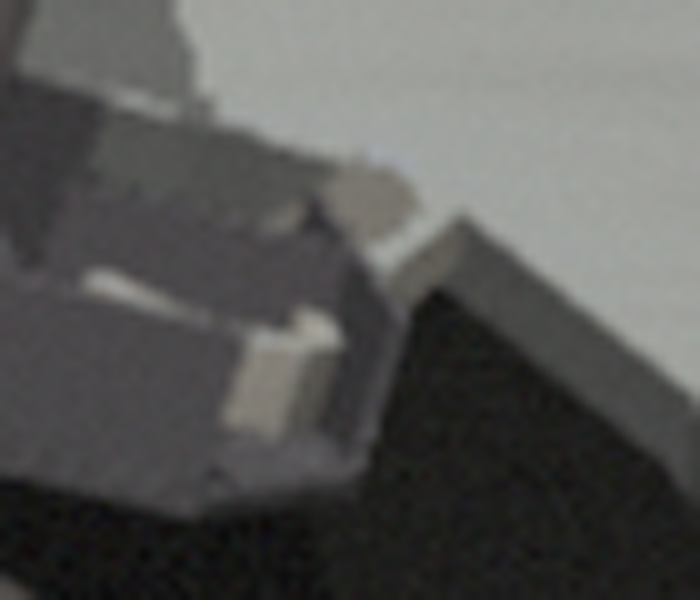

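View pics/w5.png

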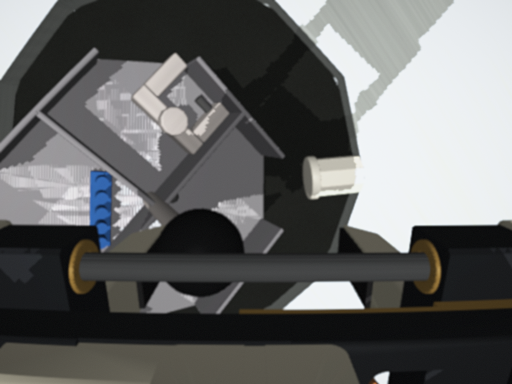

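The cap is out: in the wrist image it lies in the tray by the rim at (330,177). The bumper still sits in its compartment. Bringing the organiser back to level slowly.

>>> step_arm([
  [1,0.22,-0.175,0.16,0],
  [1,0.22,-0.175,0.16,0],
  [1,0.22,-0.175,0.14,0],
  [1,0.22,-0.175,0.1,0],
  [1,0.22,-0.175,0.08,0],
  [1,0.22,-0.175,0.08,0],
  [1,0.22,-0.175,0.06,0],
  [1,0.22,-0.175,0.04,0],
  [1,0.22,-0.175,0.02,0],
  [1,0.22,-0.175,0,0],
  [1,0.22,-0.175,0,0],
  [1,0.22,-0.175,0,0],
])

```text
time: 5.65
tool_pos: [0.5154, 0.1108, 0.2657]
tool_rot: [3.141, -0.0, -2.25]
contact_force: [-0.4, 0.1, 0.3]
opening: 0.0916
```

>>> step_arm([
  [1,0.22,-0.175,0,0],
  [1,0,0,0,0],
  [1,0,0,0,0],
  [1,0,0,0,0],
])

```text
time: 6.05
tool_pos: [0.5204, 0.1068, 0.2657]
tool_rot: [3.141, -0.0, -2.25]
contact_force: [0.7, 0.2, 0.5]
opening: 0.0914
```

```bash
python3 look.py c6; python3 -c "
from cell import vision;import cv2
cv2.imwrite('pics/w6.png',vision.read_camera('wrist')['pixels'])
cv2.imwrite('pics/s6.png',cv2.resize(vision.read_camera('scene')['pixels'][100:280,150:350],(667,600),interpolation=cv2.INTER_CUBIC))"
```

```text
6.15 [0.52040113 0.10690504 0.265802  ] [ 0.79064595  0.61654083 -0.08786729]
```

View pics/s6.png

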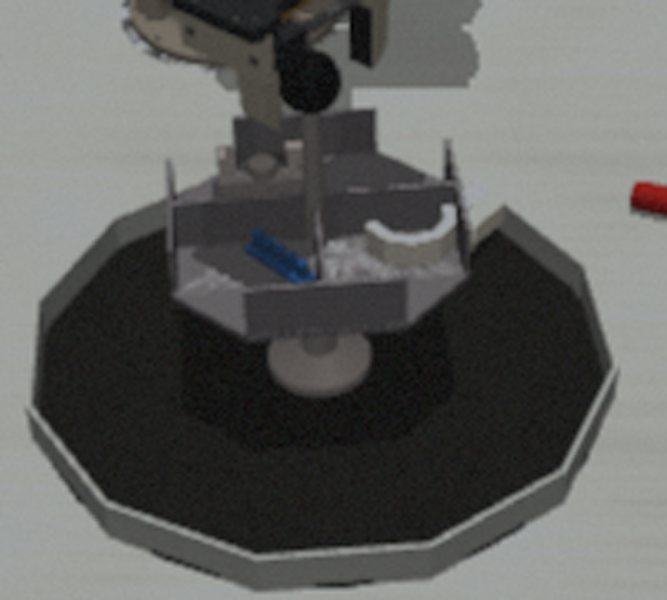

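View pics/w6.png

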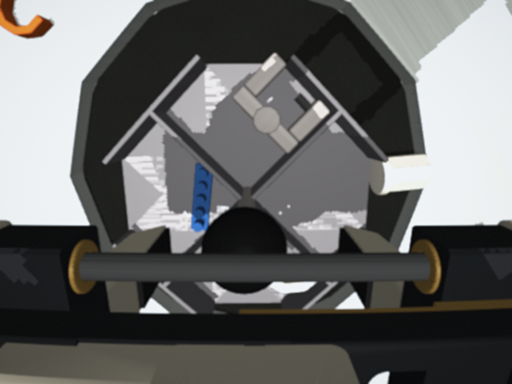

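>>> step_arm([
  [1,0,0,0.6,0],
  [1,0,0,1,0],
  [1,0,0,1,0],
  [1,-0.5,0.5,0.6,0],
  [1,-1,1,0,0],
  [1,-1,1,0,0],
  [1,-0.3,1,0,0],
  [1,-0.3,1,0,0],
  [1,-0.3,1,0,0],
  [1,-0.3,1,0,0],
  [1,-0.3,1,0,0],
  [1,-0.3,1,0,0],
])

```text
time: 7.45
tool_pos: [0.4125, 0.3202, 0.3459]
tool_rot: [-3.142, 0.0, -2.25]
contact_force: [0.2, 0.7, 0.3]
opening: 0.0918
```

>>> step_arm([
  [1,-0.2,1,0,0],
  [1,-0.2,1,0,0],
  [1,-0.2,1,0,0],
  [1,0,1,0,0],
  [1,0,1,0,0],
  [1,0,0,0,0],
  [1,0,0,0,0],
  [1,0,0,0,0],
])

```text
time: 8.25
tool_pos: [0.3981, 0.4435, 0.3458]
tool_rot: [-3.141, -0.0, -2.251]
contact_force: [-0.2, -0.1, -0.7]
opening: 0.0919
```

Run:
```python
from cell import vision
from h import *
o=[]
for n in("scene","top"):
    r=vision.read_camera(n);np.savez(f"f{n}.npz",**r)
    c=r["pixels"][110:280,150:350] if n=="scene" else r["pixels"][160:340,165:345]
    o.append(cv2.resize(c,(400,400),interpolation=cv2.INTER_CUBIC))
    W=pts(r).reshape(-1,3);px=r["pixels"].reshape(-1,3).astype(int)
    k=W[(W[:,2]>.235)&(W[:,2]<.3)&(np.hypot(W[:,0]-.524,W[:,1]-.103)<.06)]
    A=np.c_[2*k,np.ones(len(k))];s=np.linalg.lstsq(A,(k**2).sum(1),rcond=None)[0];print(n,"knob",s[:3])
    d=W[:,:2]-[.525,.103]; 
    m=(W[:,2]>.039)&(W[:,2]<.1)&(np.hypot(*(d.T))>.15)&(np.hypot(*(d.T))<.29)&(np.abs(np.degrees(np.arctan2(d[:,1],d[:,0]))-141)<25)
    p=W[m];rad=np.hypot(p[:,0]-.525,p[:,1]-.103);print(len(p),p.mean(0),p[:,2].max(),np.percentile(rad,[1,10,50,90,99]))
cv2.imwrite("pics/f.png",np.hstack(o))
```

```text
scene knob [0.5226179  0.10455927 0.261118  ]
90 [0.37627709 0.23411609 0.04488585] 0.050773381589760636 [0.16954069 0.17961733 0.19995193 0.21418382 0.22046218]
top knob [0.52281466 0.10158291 0.26229757]
315 [0.37985917 0.21907831 0.04673727] 0.05723432210817325 [0.15766571 0.16180049 0.18545294 0.21223849 0.21782216]
```

View pics/f.png

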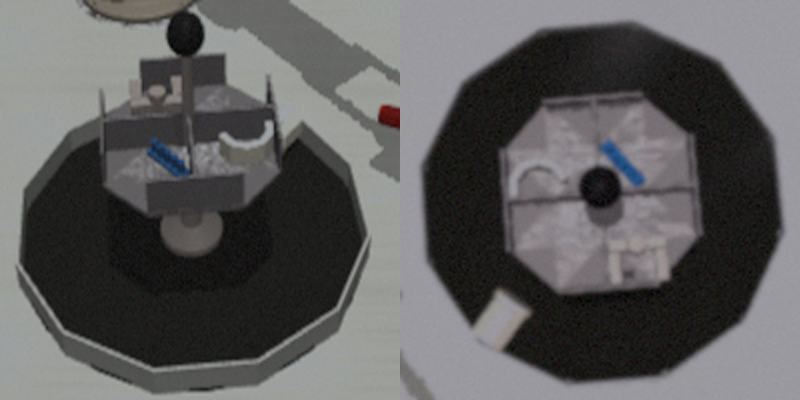

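```bash
python3 -c "
from cell import hand_in;print(hand_in())"
```

```text
the job is handed in; nothing more can be done
None
```

I tipped the organiser about 0.54 rad toward the cap's corner, using one open finger against the knob. The cap slid out into the catch tray. I then let the organiser back to level slowly, lifted the gripper clear and handed the job in at about 8.4 s. No verdict was reported.

Last checks before handing in:
- **Cap:** it lies on its side in the tray. It spans about 0.158–0.218 m from the stand's axis, with its top at about 0.057 m. The wrist picture shows the foot, where its origin is, at the inner end. That puts it well inside the 0.215 m limit, though the open end reaches the rim.
- **Organiser:** the knob is back within about 2 mm of where it started in both cameras, so both tilts are close to zero.
- **Other parts:** clamp, strip and bumper are all in their compartments. By eye, the clamp and bumper shifted about 20 mm inside them; I did not measure this.
- **Contact:** the wrist force peaked at about 8 N while pushing, and it was back to noise level after the lift. In the pictures the robot stayed well clear of the four parts.
- **Disagreement:** the two cameras differed by about 3 mm on the knob's sideways position. A rim fit from the scene camera was clearly wrong, so I ignored it and used the top camera's fit instead.

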